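# Register and seat the circular slide rule's scale disc

### The job

The aluminium scale disc of the circular slide rule is standing proud on its spindle, out of register. With a fingertip, push its brass stud sideways to turn the disc until the notch in its rim is over the pin on the turntable, then press the black hub down until the disc is fully home with the pin standing in the notch. Only push and press: do not pinch the stud or lift the disc, and leave the other things where they are.

Things in the scene. Friction and masses are not known exactly. Their poses are not given: they have to be found in the camera images.
- turntable: Black bakelite turntable: round platter 330 mm across, its top 38 mm above the counter, on a fixed foot. Origin on the turntable's axis at counter level, z up; its x axis points outwards over the register pin. The platter's brake is on: only 1.5 N m or more shifts it. The scale disc sits over its middle; the weight and the compass lie on its margin, at least 100 mm from the axis
- pin_tip (a point): Top of the steel register pin, 6 mm in diameter with a domed top, standing on the platter 83 mm from the axis and 9.5 mm tall (top 47.5 mm above the counter). A brass plate with a red line (44 mm long, 16 mm wide) runs outwards from it past the disc's rim and shows where it is when the disc covers it. While the disc stands proud the pin's top is 1.5 mm below the disc
- notch (a point): Middle of the notch in the rim of the loose aluminium scale disc, half-way through its thickness, 83 mm from the axis. Notch 12 mm wide there, 15 mm deep, open at the rim, red line beside it. Disc 180 mm across, 4 mm thick, underside 49 mm above the counter standing proud, 39 mm when home. It turns freely both ways on the spindle, with about 1 mm of side play, and stays where left (under 1.5 N at the stud turns it)
- stud_top (a point): Centre of the top of the brass turning stud on the disc: upright, 12 mm in diameter, 18 mm tall above the disc's face (top 71 mm above the counter while the disc stands proud), 68 mm from the axis on the side opposite the notch. Around it the disc's face is free from 46 mm (edge of the hub) to 90 mm (rim) from the axis
- hub_top (a point): Centre of the flat top of the disc's black bakelite hub: flat 50 mm across, sloping sides out to 92 mm across, 14 mm above the disc's face; top 67 mm above the counter while proud, 57 mm when home. Under it a collar (52 mm across) grips the spindle: about 7 N on the hub slides it down, and it stays. Off the notch the pin stops the rim after 1.5 mm and pressing on only tilts the disc; with the notch within 3 mm of the pin it goes home
- weight: Cast-iron weight painted olive, 44 mm in diameter, 47 mm tall, standing on the platter's outer margin; leave alone. Origin at the centre of its underside
- compass: Brass spring-bow compass 112 mm long lying on the platter's outer margin, about 10 mm high; leave alone. Origin under its middle, x along its length
- set_square: Smoked acrylic set square, legs 150 mm, 4 mm thick, flat on the counter; leave alone. Origin at its centroid
- stick_rule: White straight slide rule 290 x 46 x 13 mm on the counter; leave alone. Origin under its middle, x along its length
- clutch_pencil: Green clutch pencil 140 mm long, 9 mm thick, on the counter between the turntable and the open drawer; leave alone. Origin under its middle, x along its length
- eraser: White eraser in a blue sleeve, 50 x 22 x 12 mm, on the counter beyond the turntable; leave alone. Origin under its middle
- lead_pot: Amber glass pot with a black lid, 42 mm in diameter, 45 mm tall, on the counter beyond the turntable; leave alone. Origin at the centre of its underside

How it is judged:
On the way, in this order (a step that is already met when the one before it is completed fails the run):
1. the disc is turned until its notch is over the pin (within 7 mm) (horizontal distance between notch and pin_tip below 0.007 m), for 0.05 s.
2. the disc is pressed home (z of hub_top in the frame of turntable below 0.059 m and z of notch in the frame of turntable below 0.0435 m and angle between hub_top's own z axis and vertical below 0.04 rad and horizontal distance between notch and pin_tip below 0.006 m), for 0.1 s.
At the end, for the whole second after the job is handed in: The disc is down level to within 2 mm of fully home (hub top 57 mm above the counter), not tilted, with the pin standing in its notch (within 6 mm of the notch's middle) (all of step 2); the robot touches nothing.
It fails at once if the disc is lifted more than 6 mm above where it stood (z of hub_top in the frame of turntable above 0.073 m).
It fails at once if the stud is pinched or caged between the fingers (horizontal distance between the grasp point and stud_top below 0.006 m and z of the grasp point in the frame of stud_top between -0.02 and 0.01 m).
It fails at once if another thing is displaced by more than 20 mm (distance of any of weight, compass, set_square, stick_rule, clutch_pencil, eraser, lead_pot from where it was at the start of the episode above 0.02 m).
It fails at once if the weight is tipped over (angle between weight's own z axis and vertical above 0.5 rad).
It also fails if it takes over 54 s, if anything falls off the work surface, if the arm or the gripper's body presses on something with over 40 N, if the wrist force passes 120 N, or if a joint passes its speed limit or range.

### The arm

A 6-joint arm with a two-finger parallel gripper is mounted at the origin on the work surface. World frame = base frame: x ahead of the robot, y to its left, z up, the work surface at z = 0. Lengths are in m, angles in rad, forces in N, time in s.
With the tool pointing down it reaches from about 0.35 to 0.8 m from the base axis. Payload 7.3 kg.
Tool frame: the origin (TCP) lies between the finger pads; the fingertips stand 25 mm ahead of it and the grasp point (between the pads) lies 6 mm ahead of it (r.tip_extent is the distance from the TCP to the fingertips, in m); z points along the fingers, y is the direction in which the jaws open and shut (so a half turn about z gives the same grasp; the last joint's range is limited). The gripper opens to 85 mm and grips with 20 to 120 N. Pads are 22 mm wide; open, the fingers measure 114 mm over their backs; the gripper's body (76 mm by 85 mm) begins 54 mm behind the grasp point. The pads swing forward as they close: fully open they stand 13 mm farther back than shut.
Start: joints at [-1.448, 0.342, 1.524, -0, 1.275, -0.146], TCP at [0.139, -0.506, 0.256] pointing down, gripper open.
Joint ranges: [-2.53, 2.53], [-0.77, 2.02], [0.04, 2.7], [-1, 4.14], [0.28, 2.66], [-3.11, 3.11]. Speed limits (rad/s): [2.57, 2.57, 3.14, 3.14, 3.14, 3.14].

### API

Orientations are given as a unit quaternion [x, y, z, w].
In Python, from workcell import r, command_gripper, optics gives the robot as it stands. The module is installed in compiled form; this text tells all that it offers. Calls block until the motion is done:
- r.reach(position, orientation): joint-space move of the TCP to a pose.
- r.move_straight(position, orientation=None, speed=0.15, max_force=None): straight line of the TCP; orientation=None keeps the orientation; speed is the mean speed in m/s. With max_force (N) it stops when the force on the tool has changed by that much, and returns True; else False.
- r.movej(angles): joint-space move.
- command_gripper(opening, force=None): finger opening in m; force is the grip in N (None keeps the last); returns when the fingers have stopped.
- r.hold(seconds).
- r.solve_ik(position, orientation): joint angles nearest the present ones, or None.
- r.read_state(): the state.
- optics.get_image(name): name is "side" or "top" or "wrist"; returns (picture, depth): 400x640x3 uint8, red, green, blue; 400x640 float32, m along the optical axis (not along the pixel's ray), 0 where there is no reading.
- optics.camera_model(name): a dict with "K" (3x3 intrinsics, pixels), "k1" (the pictures are not rectified: a ray, as slopes to the right and down, at radius r is drawn at 1 + k1 r^2 times it, then the intrinsics apply), "R" (3x3) and "t" (3): a world point X has camera coordinates R X + t; the wrist camera has in their place "tool_from_camera" (4x4, takes a point from camera to tool coordinates, whose origin is the TCP and whose axes are the flange's). Camera axes: x right, y down, z forward; pixel columns grow to the right and rows downward; lengths in m; the calibration is good to about 2 mm. A picture is of the moment at which its call begins: read the wrist's pose just before it. camera_model takes no time and is no camera call.
A pose or a line that the arm cannot do raises r.PlanningError and nothing moves.
- r.finish_job(): hands the job in, once; it reports no verdict.
The state is a dict: "time_s": time; "joint_positions": joint angles; "dq": joint speeds; "tau": joint torques, N m; "eef_pos": TCP position; "eef_rot": TCP orientation; "contact_force": force on the tool from outside, world axes, zero at the start; "torque": the same for the moment, N m; "grip_width": finger opening in m.
Only numpy, scipy, OpenCV 4.12 (cv2) and the standard library are available. Lean on these libraries where they do the work, as an engineer would, in place of code of your own. Each camera call takes 0.05 s, during which the arm holds its last target.

## Working session

There is one attempt and no reset: what is moved stays moved. The work goes in short steps, each a Python script; the robot and the scene stay as the last script left them, time stands still between calls to the robot, and variables do not carry over. Pictures are saved under pics/ and viewed, and the job is handed in when it is done.

```bash
mkdir -p pics
cat > h.py <<'E'
import numpy as np,cv2
from workcell import r,command_gripper,optics
def snap(n,tag):
    s=r.read_state()
    im,d=optics.get_image(n); cv2.imwrite(f'pics/{tag}.png',im[:,:,::-1]); np.save(f'pics/{tag}.npy',d)
    return im,d,s
E
python3 - <<'E'
from h import *
for n in ['top','side']:
    im,d,s=snap(n,n+'0'); print({k:np.round(v,4).tolist() for k,v in optics.camera_model(n).items() if not isinstance(v,str)})
print(s)
print(optics.camera_model('wrist'))
E
```

```text
{'K': [[399.0, 0.0, 315.3979], [0.0, 399.0, 195.3922], [0.0, 0.0, 1.0]], 'k1': 0.0035, 'R': [[0.0112, -0.9999, 0.0097], [-0.981, -0.0129, -0.1934], [0.1935, -0.0074, -0.9811]], 't': [-0.0693, 0.6068, 0.906]}
{'K': [[497.4546, 0.0, 319.9316], [0.0, 497.4546, 200.3813], [0.0, 0.0, 1.0]], 'k1': -0.1225, 'R': [[-0.7312, -0.6821, -0.0116], [-0.5216, 0.57, -0.6348], [0.4396, -0.4581, -0.7726]], 't': [0.417, 0.3836, 1.2729]}
{'time_s': 0.05, 'joint_positions': array([-1.44800283e+00,  3.42708774e-01,  1.52501610e+00,  3.44637869e-05,
        1.27543623e+00, -1.45994762e-01]), 'dq': array([ 0.00054163, -0.00186171, -0.00101046, -0.00134067, -0.00078477,
        0.00156498]), 'tau': array([ 2.53213017e-03, -4.34864116e+01, -2.46794415e+01, -3.11571821e-04,
        4.41276687e-03, -1.36768199e-05]), 'eef_pos': array([ 0.13940815, -0.50576695,  0.25563351]), 'eef_rot': array([ 9.90983062e-01,  1.33984905e-01,  2.55779875e-05, -7.83983378e-04]), 'contact_force': array([ 0.11442528,  0.12163943, -0.1979469 ]), 'torque': array([-0.04037416, -0.00798188, -0.06191619]), 'grip_width': 0.08532953449586948}
{'K': array([[304.39244923,   0.        , 321.21919312],
       [  0.        , 304.39244923, 197.95638211],
       [  0.        ,   0.        ,   1.        ]]), 'k1': -0.05660850878703578, 'tool_from_camera': array([[ 2.41230584e-04, -9.56706640e-01, -2.91053855e-01,
         7.47580467e-02],
       [ 9.99999852e-01,  8.90021112e-05,  5.36263769e-04,
        -5.60765917e-04],
       [-4.87142701e-04, -2.91053942e-01,  9.56706520e-01,
        -1.16805560e-01],
       [ 0.00000000e+00,  0.00000000e+00,  0.00000000e+00,
         1.00000000e+00]])}
```

View pics/top0.png

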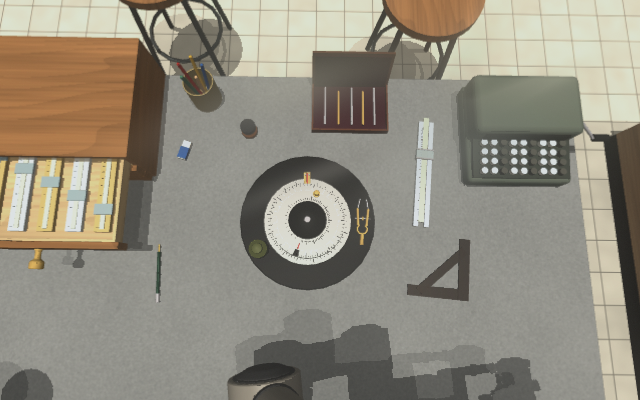

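View pics/side0.png

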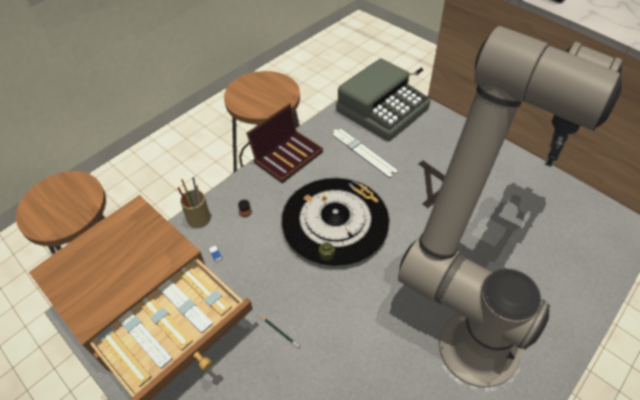

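Top view: the disc is centred near (307,219), the red-line plate (pin) near (307,178), the stud near (317,193), and the notch with its red line near (296,252). The weight is at (258,249) and the compass at (363,220). Turning the stud clockwise past the compass side is the shorter way. Next I measure these points and get a closer look.

```bash
cat >> h.py <<'E'
def px2ray(m,u,v):
    K=m['K'];p=np.array([[(u-K[0,2])/K[0,0],(v-K[1,2])/K[1,1]]])[0]
    q=p.copy()
    for _ in range(20): q=p/(1+m['k1']*(q@q))
    return np.array([q[0],q[1],1.])
from scipy.spatial.transform import Rotation as Ro
def camT(n,s=None):
    m=optics.camera_model(n)
    if n=='wrist':
        T=np.eye(4);T[:3,:3]=Ro.from_quat(s['eef_rot']).as_matrix();T[:3,3]=s['eef_pos']
        T=T@m['tool_from_camera']; return m,T[:3,:3],T[:3,3]
    R=np.array(m['R']);t=np.array(m['t']); return m,R.T,-R.T@t
def onz(n,u,v,z,s=None):
    m,R,c=camT(n,s); d=R@px2ray(m,u,v); return c+d*(z-c[2])/d[2]
def ondepth(n,u,v,D,s=None):
    m,R,c=camT(n,s); return c+R@px2ray(m,u,v)*D[int(round(v)),int(round(u))]
def quat(yaw): # tool down, tool x at yaw
    return (Ro.from_euler('z',yaw)*Ro.from_euler('x',np.pi)).as_quat()
E
python3 - <<'E'
from h import *
D=np.load('pics/top0.npy')
for n,u,v,z in [('hub',307,219,.067),('plate',307,178,.04),('stud',317,193,.071),('notch',296,252,.053),('platL',241,222,.038),('platR',375,222,.038),('platT',307,156,.038),('platB',307,290,.038)]:
    print(n,onz('top',u,v,z).round(4),ondepth('top',u,v,D).round(4))
c=onz('top',307,219,.067)
import math
print(r.read_state()['eef_rot'], quat(-0.27))
for yaw in [0,math.pi/2,-math.pi/2,math.pi]:
    print(yaw,r.solve_ik([c[0]-.075,c[1],.33],quat(yaw)),r.solve_ik([c[0],c[1],.1],quat(yaw)))
E
```

```text
hub [ 0.5487 -0.0426  0.067 ] [ 0.5486 -0.0426  0.0681]
plate [ 0.6553 -0.0407  0.04  ] [ 0.6549 -0.0407  0.0417]
stud [ 0.6112 -0.0656  0.071 ] [ 0.6115 -0.0656  0.0696]
notch [ 0.4716 -0.0176  0.053 ] [ 0.4715 -0.0176  0.0542]
platL [0.5433 0.1185 0.038 ] [0.5435 0.1188 0.0367]
platR [ 0.5474 -0.2086  0.038 ] [ 0.5518 -0.214   0.0042]
platT [ 0.7128 -0.0398  0.038 ] [ 0.7134 -0.0398  0.0362]
platB [ 0.3836 -0.0448  0.038 ] [ 0.3822 -0.0444 -0.0005]
[ 9.90979977e-01  1.34008274e-01  8.13081340e-06 -6.83383053e-04] [ 9.90901331e-01 -1.34590311e-01 -8.24127968e-18  6.06752072e-17]
0 [-2.51010101e-01  1.99829337e-01  1.51506036e+00 -4.44089210e-16
  1.42670295e+00  1.31978623e+00] [-2.16743644e-01  5.58228261e-01  1.65171342e+00 -4.44089210e-16
  9.31650972e-01  1.35405268e+00]
1.5707963267948966 [-0.2510101   0.19982934  1.51506036  0.          1.42670295 -0.2510101 ] [-2.16743644e-01  5.58228261e-01  1.65171342e+00 -4.44089210e-16
  9.31650972e-01 -2.16743644e-01]
-1.5707963267948966 [-2.51010101e-01  1.99829337e-01  1.51506036e+00 -4.44089210e-16
  1.42670295e+00  2.89058255e+00] [-2.16743644e-01  5.58228261e-01  1.65171342e+00 -4.44089210e-16
  9.31650972e-01  2.92484901e+00]
3.141592653589793 [-0.2510101   0.19982934  1.51506036  0.          1.42670295 -1.82180643] [-0.21674364  0.55822826  1.65171342  0.          0.93165097 -1.78753997]
```

Run:
```python
from h import *
r.reach([.548,-.11,.33],quat(np.pi/2))
command_gripper(0.0)
im,d,s=snap('wrist','w1'); print(s['time_s'],s['eef_pos'],s['grip_width'],r.tip_extent); np.save('pics/w1s.npy',s,allow_pickle=True)
```

```text
2.9333 [ 0.54800116 -0.10996511  0.33000114] -0.0001529252419052959 0.025
```

View pics/w1.png

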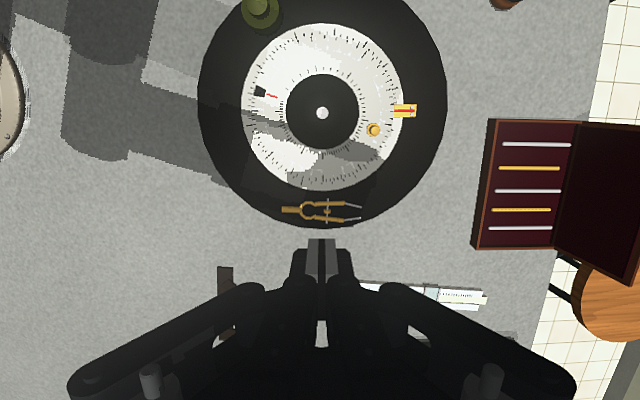

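The wrist view is clear: hub centre (322,113), stud (374,129), red line on the plate (405,111), notch (260,91). I'll segment these for precise values.

Run:
```python
from h import *
s=np.load('pics/w1s.npy',allow_pickle=True).item()
im=cv2.imread('pics/w1.png')
crop=im[70:160,230:430]; cv2.imwrite('pics/w1c.png',cv2.resize(crop,None,fx=4,fy=4,interpolation=cv2.INTER_CUBIC))
D=np.load('pics/w1.npy')
for n,u,v,z in [('hub',322,113,.067),('plate',405,111,.04),('stud',373.5,129,.071),('notch',260,91,.053),('discL',241,105,.053),('discR',403,100,.053),('discT',322,23,.053),('discB',322,190,.053)]:
    print(n,onz('wrist',u,v,z,s).round(4),ondepth('wrist',u,v,D,s).round(4))
```

```text
hub [ 0.5493 -0.0435  0.067 ] [ 0.5493 -0.0436  0.0663]
plate [ 0.6569 -0.0411  0.04  ] [ 0.6569 -0.0411  0.0401]
stud [ 0.6117 -0.0621  0.071 ] [ 0.6119 -0.0622  0.0699]
notch [ 0.4729 -0.0173  0.053 ] [ 0.4699 -0.0165  0.0372]
discL [ 0.4482 -0.0338  0.053 ] [ 0.4447 -0.0337  0.0391]
discR [ 0.65   -0.0277  0.053 ] [ 0.6538 -0.0274  0.0381]
discT [0.5492 0.059  0.053 ] [0.5492 0.0622 0.0397]
discB [ 0.5494 -0.1438  0.053 ] [ 0.5495 -0.1482  0.0374]
```

View pics/w1c.png

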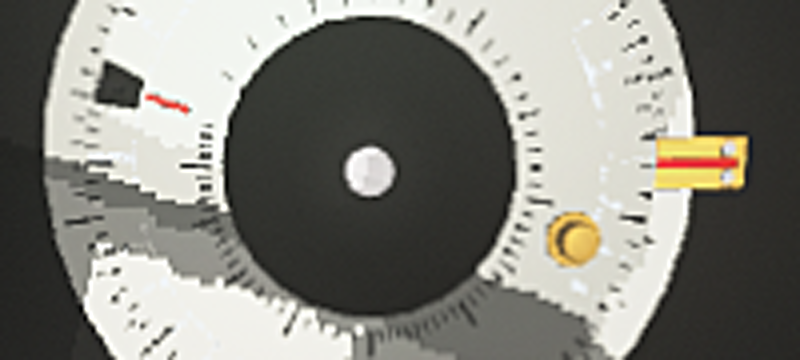

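Both cameras agree. The axis is near (0.549,-0.0433), the stud at about -18.5° (cross-checked against the opposite notch at 161°), and the pin at about +1.2°, so the turn is about -160°. I'll lower the shut fingertip on the + side of the stud and push clockwise, stopping short for a look.

```bash
cat >> h.py <<'E'
C=np.array([.549,-.0433])
def P(phi,z,rad=.067): a=np.radians(phi); return [C[0]+rad*np.cos(a),C[1]+rad*np.sin(a),z]
def Q(phi): return quat(np.radians(phi)+np.pi)
def sweep(a,b,z=.083,step=8,speed=.06,mf=15):
    n=max(1,int(np.ceil(abs(b-a)/step)))
    for p in np.linspace(a,b,n+1)[1:]:
        if r.move_straight(P(p,z),Q(p),speed=speed,max_force=mf): print('STOP at',p); break
    s=r.read_state(); print('t',s['time_s'],'F',s['contact_force'].round(2),s['eef_pos'].round(4))
E
python3 - <<'E'
from h import *
r.reach(P(14,.16),Q(14)); s=r.read_state();print(s['joint_positions'].round(2),s['time_s'])
print(r.move_straight(P(14,.083),speed=.08,max_force=6), r.read_state()['eef_pos'])
sweep(14,-30)
snap('top','top1')
im,d,s=snap('wrist','w2')
E
```

```text
[-0.17  0.59  1.4  -0.    1.16 -1.98] 4.4417
False [ 0.61442354 -0.02716685  0.0836234 ]
t 7.3083 F [-0.98 -0.32  0.73] [ 0.6071 -0.0765  0.083 ]
```

View pics/w2.png

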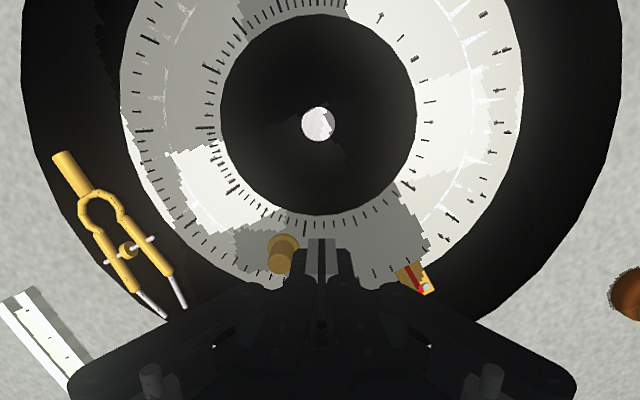

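The stud (282,255) is against the finger's left side and the disc is moving with it, so I continue.

Run:
```python
from h import *
sweep(-30,-142)
snap('top','top2')
im,d,s=snap('wrist','w3'); np.save('pics/w3s.npy',s,allow_pickle=True)
t=cv2.imread('pics/top2.png'); cv2.imwrite('pics/top2c.png',cv2.resize(t[140:300,230:390],None,fx=3.7,fy=3.7,interpolation=cv2.INTER_CUBIC))
```

```text
t 11.725 F [-0.53  0.57  0.18] [ 0.4966 -0.0848  0.0831]
```

View pics/w3.png

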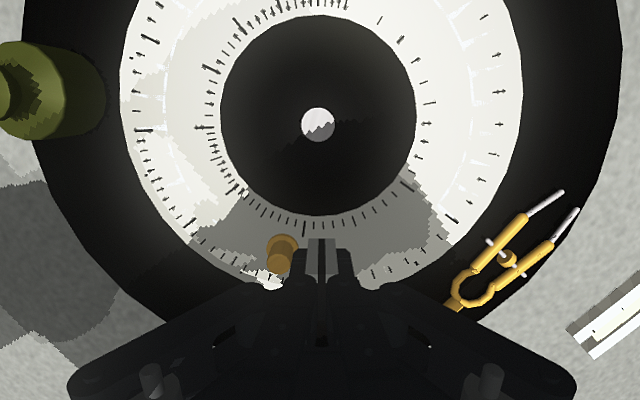

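View pics/top2c.png

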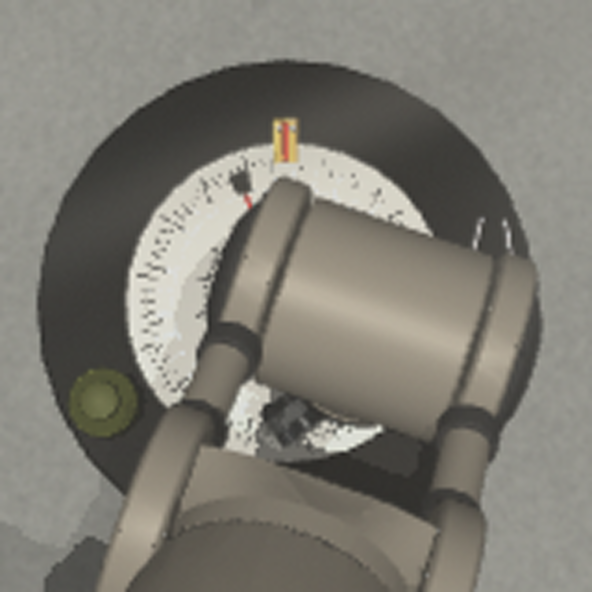

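Top view: the notch (crop 240,180) is short of the pin plate (286,140). I'll compute the remaining angle.

Run:
```python
from h import *
s=np.load('pics/w3s.npy',allow_pickle=True).item()
def ang(p): q=p[:2]-C; return np.degrees(np.arctan2(q[1],q[0])).round(2),np.hypot(*q).round(4)
print('notch',ang(onz('top',230+240/3.7,140+180/3.7,.051)))
print('plate',ang(onz('top',230+286/3.7,140+140/3.7,.040)))
print('stud',ang(onz('wrist',282,243,.071,s)))
print('hub',onz('wrist',318,124,.067,s))
```

```text
notch (np.float64(22.57), np.float64(0.0827))
plate (np.float64(1.01), np.float64(0.1067))
stud (np.float64(-160.61), np.float64(0.056))
hub [ 0.548693   -0.04188022  0.067     ]
```

About 19–21° remain. I'll push 17° more, back off slightly, rise and look closely.

```bash
cat >> h.py <<'E'
def look(tag):
    r.reach([.53,-.11,.28],quat(np.pi/2))
    im,d,s=snap('wrist',tag); np.save(f'pics/{tag}s.npy',s,allow_pickle=True)
    cv2.imwrite(f'pics/{tag}c.png',cv2.resize(im[:,:,::-1][20:180,220:420],None,fx=4,fy=3.7,interpolation=cv2.INTER_CUBIC)); print(s['time_s'])
E
python3 - <<'E'
from h import *
sweep(-142,-159,speed=.04)
sweep(-159,-153)
r.move_straight(P(-153,.15),speed=.12)
look('w4')
E
```

```text
t 12.775 F [0.57 0.26 0.46] [ 0.4866 -0.0675  0.083 ]
t 13.0417 F [-0.22 -0.33 -0.07] [ 0.4895 -0.074   0.083 ]
14.8083
```

View pics/w4.png

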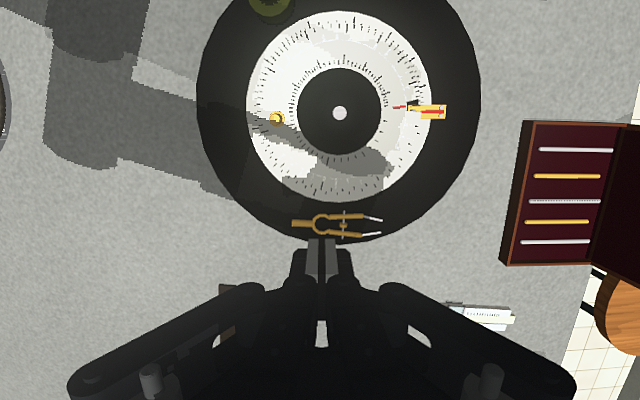

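View pics/w4c.png

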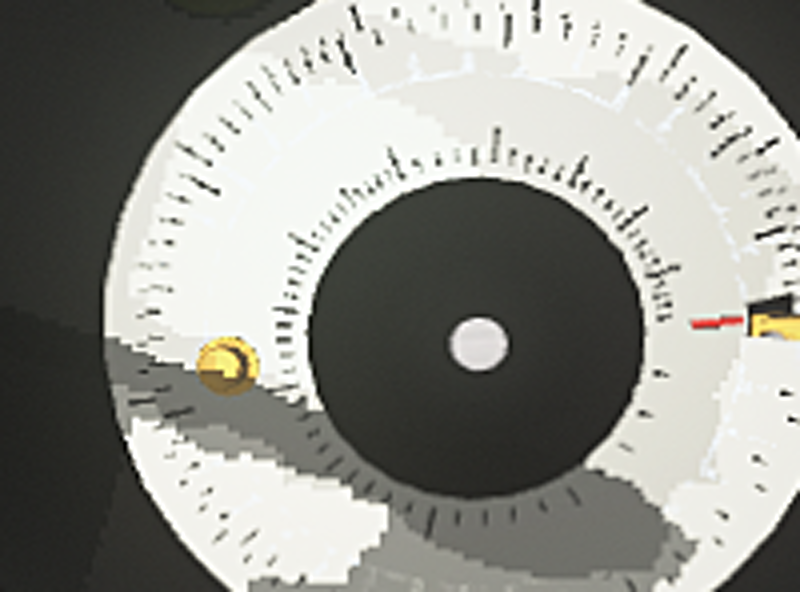

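The notch now sits over the edge of the brass plate. I'll measure the angles, zooming in on the notch.

Run:
```python
from h import *
im=cv2.imread('pics/w4.png'); cv2.imwrite('pics/w4d.png',cv2.resize(im[90:130,380:460],None,fx=10,fy=10,interpolation=cv2.INTER_NEAREST))
s=np.load('pics/w4s.npy',allow_pickle=True).item()
H=onz('wrist',339.7,113,.067,s);print(H)
def ang(p): q=p[:2]-H[:2]; return np.degrees(np.arctan2(q[1],q[0])).round(2),np.hypot(*q).round(4)
print('stud',ang(onz('wrist',220+228/4,20+364/3.7,.071,s)))
for u in (695,742): print('line',ang(onz('wrist',220+u/4,20+(324 if u<700 else 320)/3.7,.053,s)))
# red pixels
hsv=cv2.cvtColor(im,cv2.COLOR_BGR2HSV); m=((hsv[...,0]<8)|(hsv[...,0]>172))&(hsv[...,1]>120)&(hsv[...,2]>120)
v,u=np.nonzero(m[90:130,380:460]); v+=90;u+=380
for a,b,z in ((380,407,.053),(410,460,.040)):
    k=(u>=a)&(u<b); 
    for x in sorted(set(u[k])): vv=v[k&(u==x)].mean(); print(x,vv,*ang(onz('wrist',x,vv,z,s)))
```

```text
[ 0.54888415 -0.04207591  0.067     ]
stud (np.float64(-175.45), np.float64(0.0654))
line (np.float64(5.43), np.float64(0.0598))
line (np.float64(5.45), np.float64(0.0726))
393 107.5 5.57 0.0589
394 107.5 5.48 0.06
395 107.5 5.39 0.0611
396 107.0 5.79 0.0622
397 107.0 5.69 0.0633
398 107.0 5.6 0.0644
399 107.0 5.52 0.0655
400 106.5 5.89 0.0666
401 106.5 5.8 0.0677
402 106.5 5.71 0.0688
403 106.5 5.63 0.0699
404 106.0 5.98 0.071
405 106.0 5.89 0.0721
421 111.0 1.29 0.0938
422 111.5 0.94 0.095
423 111.5 0.94 0.0961
424 111.5 0.93 0.0973
425 111.5 0.93 0.0984
426 111.0 1.24 0.0995
427 111.0 1.24 0.1007
428 111.0 1.23 0.1018
429 111.0 1.22 0.103
430 111.5 0.91 0.1042
431 111.5 0.91 0.1053
432 111.5 0.91 0.1065
433 111.5 0.9 0.1076
434 111.5 0.9 0.1088
435 111.0 1.18 0.1099
436 111.0 1.18 0.1111
437 111.0 1.17 0.1122
438 111.0 1.17 0.1134
439 111.0 1.16 0.1145
440 111.0 1.16 0.1157
441 111.5 0.88 0.1169
442 111.0 1.15 0.118
443 111.0 1.14 0.1191
```

View pics/w4d.png

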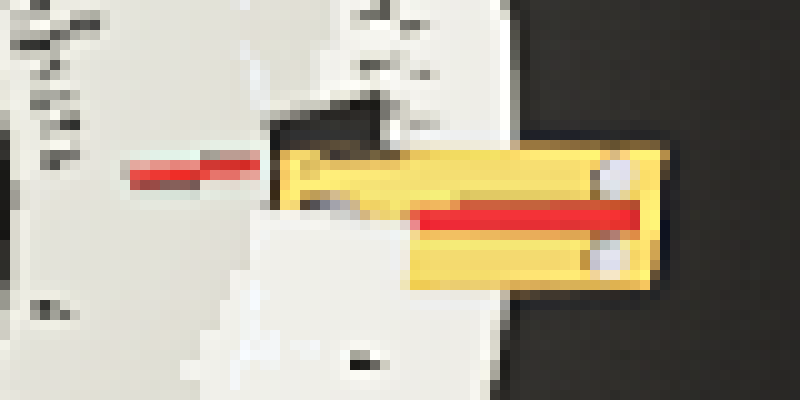

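The pin's top shows at the lower edge of the notch (≈(413,111)). The disc's line is at 5.7°, and the plate line at 1.07°; the stud reads -175.45°, i.e. 4.55°. That leaves about 4.3° to go.

Run:
```python
from h import *
r.reach(P(-153,.15),Q(-153))
print(r.move_straight(P(-153,.083),speed=.08,max_force=6))
sweep(-153,-163.3,speed=.03)
sweep(-163.3,-154)
r.move_straight(P(-154,.15),speed=.12)
look('w5')
im=cv2.imread('pics/w5.png'); cv2.imwrite('pics/w5d.png',cv2.resize(im[90:130,380:460],None,fx=10,fy=10,interpolation=cv2.INTER_NEAREST))
s=np.load('pics/w5s.npy',allow_pickle=True).item()
H=onz('wrist',339.7,113,.067,s)
def ang(p): q=p[:2]-H[:2]; return np.degrees(np.arctan2(q[1],q[0])).round(2),np.hypot(*q).round(4)
hsv=cv2.cvtColor(im,cv2.COLOR_BGR2HSV); m=((hsv[...,0]<8)|(hsv[...,0]>172))&(hsv[...,1]>120)&(hsv[...,2]>120)
v,u=np.nonzero(m[90:130,380:460]); v+=90;u+=380
for a,b,z in ((380,407,.053),(410,460,.040)):
    k=(u>=a)&(u<b); x=u[k].mean();vv=v[k].mean(); print(x,vv,*ang(onz('wrist',x,vv,z,s)))
```

```text
False
t 17.6 F [ 0.15  0.19 -0.48] [ 0.485  -0.0627  0.0832]
t 18.1 F [-0.43 -0.2  -1.15] [ 0.4888 -0.0727  0.083 ]
19.8833
398.64285714285717 111.07142857142857 1.75 0.0651
432.64406779661016 111.22033898305085 1.06 0.1072
```

View pics/w5d.png

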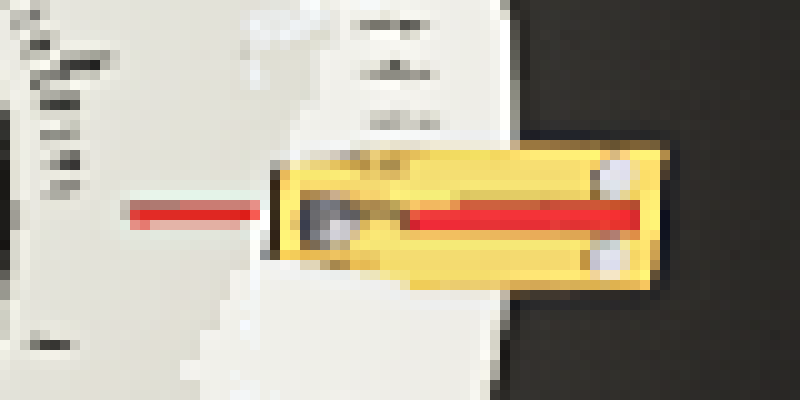

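View pics/w5.png

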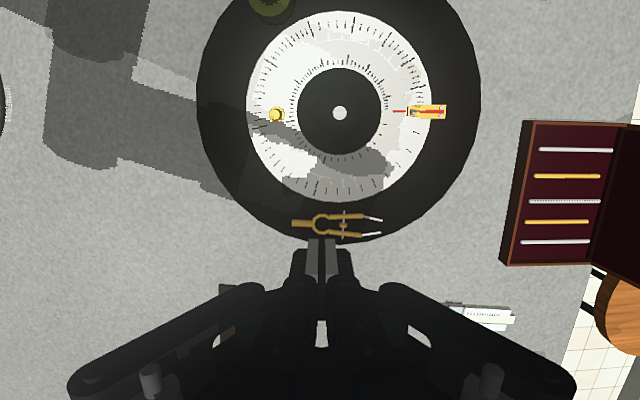

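The pin now stands in the middle of the notch: pin rows 195–245 within notch rows 160–260 in the zoom, so about 1 mm or better. Now the press on the hub. The fingers will be parted by 14 mm so they stand either side of the white spindle spot, in case it stays up as the hub slides down.

Run:
```python
from h import *
c=[.549,-.0431]
command_gripper(.014)
r.reach([*c,.14],quat(np.pi/2)); r.hold(.2)
st=r.read_state(); print(st['grip_width'],st['contact_force'].round(2))
print(r.move_straight([*c,.086],speed=.03,max_force=4)); s=r.read_state(); print('contact',s['eef_pos'].round(4),s['contact_force'].round(2))
z0=s['eef_pos'][2]
print(r.move_straight([*c,z0-.013],speed=.015,max_force=28)); s=r.read_state(); print('pressed',s['eef_pos'].round(4),s['contact_force'].round(2),s['time_s'])
```

```text
0.013978003732535388 [-0.68  0.17 -0.56]
True
contact [ 0.549  -0.0431  0.0913] [ 0.33 -0.67  2.77]
True
pressed [ 0.5491 -0.0431  0.0817] [-2.17  0.22  7.32] 23.3
```

It travelled 9.6 mm, leaving the fingertips at z ≈ 0.057, the home height. I'll press once more to confirm, then rise and look.

Run:
```python
from h import *
p=r.read_state()['eef_pos']
print(r.move_straight([p[0],p[1],p[2]-.004],speed=.01,max_force=22)); s=r.read_state(); print(s['eef_pos'].round(4),s['contact_force'].round(2))
r.move_straight([.549,-.0431,.16],speed=.1)
look('w6')
s=np.load('pics/w6s.npy',allow_pickle=True).item();D=np.load('pics/w6.npy')
im=cv2.imread('pics/w6.png'); cv2.imwrite('pics/w6d.png',cv2.resize(im[90:130,380:460],None,fx=10,fy=10,interpolation=cv2.INTER_NEAREST))
for u,v in [(330,105),(350,105),(330,121),(350,121),(340,40),(270,135),(340,165),(400,140),(340,113)]: print(u,v,ondepth('wrist',u,v,D,s).round(4))
snap('top','top3')
```

```text
True
[ 0.5491 -0.0431  0.0817] [-2.61  0.34  8.4 ]
25.1333
330 105 [ 0.5394 -0.0343  0.0557]
350 105 [ 0.5609 -0.0343  0.0556]
330 121 [ 0.5395 -0.0511  0.0565]
350 121 [ 0.5613 -0.0511  0.056 ]
340 40 [0.55   0.033  0.0417]
270 135 [ 0.4711 -0.0673  0.0424]
340 165 [ 0.552  -0.1023  0.0424]
400 140 [ 0.6212 -0.073   0.0414]
340 113 [ 0.5502 -0.0427  0.0567]
```

View pics/w6d.png

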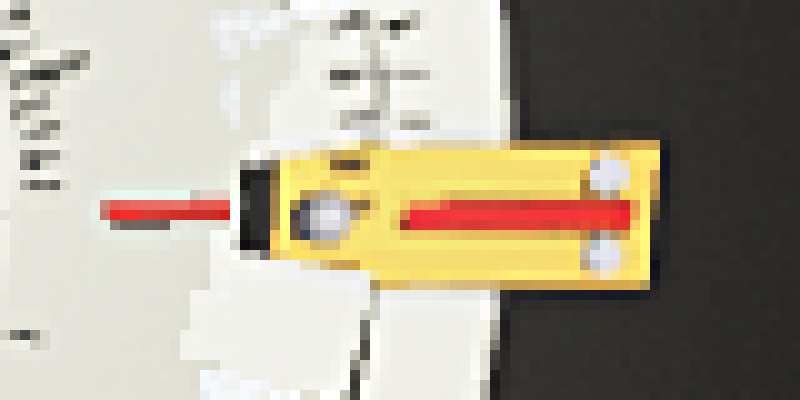

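View pics/w6.png

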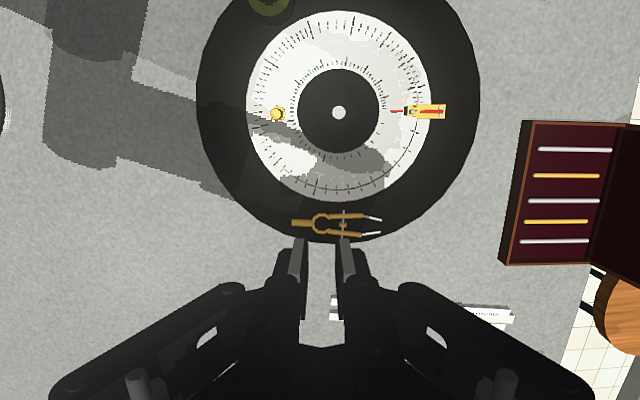

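The hub top reads 56–57 mm. The face reads 41–42 mm on all sides (43 expected), so it is level, and the pin stands in the middle of the notch. I'm handing in.

Run:
```python
from h import *
r.hold(.3); print(r.finish_job())
```

```text
the job is handed in; nothing more can be done
None
```

The scale disc is home, with the register pin standing in its notch, and the job was handed in at about 25.5 s of the 54 s allowed.

- **Turning:** with the gripper shut, I pushed the stud about 160° clockwise. I stopped short twice to measure, then nudged it the last 4°. The wrist picture showed the pin within about 1 mm of the notch's middle.
- **Pressing:** the fingers, parted 14 mm, pressed the hub down 9.6 mm. A second press met a firm stop at the same height.
- **Last checks:** the hub top measured about 56–57 mm (57 expected). The disc face was 41–42 mm on all sides (43 expected), level and about 1 mm low, within the camera's 2 mm accuracy. In the last wrist picture the compass showed no visible shift. The other things were not measured again.
- **Small disagreement:** before the final nudge, the disc's red line and the stud gave angles about 1° apart. I settled this by looking at the pin in the notch. No check failed.

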